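# Feed a dowel one hole on in the rung-cutting jig

### The job

Set the jig up for sawing the next ladder rung: pull the long dowel up out of the stock holder, lay it down (do not drop it) in the jig's vee trough close in front of the feed slide's pusher, and let go of it. Then pull up the slide's spring lock knob, slide it to the next hole towards the mitre box so that the pusher feeds the dowel forward, and let the pin seat fully in that hole. Finish while still holding the knob with the pin seated and the dowel lying against the pusher, everything else left where it stands.

Things in the scene. Friction and masses are not known exactly. Their poses are not given: they have to be found in the camera images.
- jig: Rung-cutting jig, screwed down (never moves in a run): plywood board 160 x 480 x 18 mm. Origin on the bench; the board spans x -80..80, y -250..230 mm in the jig's frame; z up, +y is the feed direction, towards the mitre box. On it, along y: the vee trough at x = 30, and beside it at x = -40 a steel tube on which the feed slide rides.
- trough (a point): Middle of the trough's hand gap, on the axis that a dowel lying in the trough has (50 mm above the bench). Axes as the jig's. Trough: two lengths of aluminium angle as a 90 degree vee, y -121..-35 and 35..95 mm from here, open gap between (board 32 mm below this point). Vee 33 mm wide over all, its edges 4 mm above this point.
- saw_slot (a point): On the dowel's axis at the saw slot of the open-topped wooden mitre box, 125 mm in +y from the trough point. The box spans 25 mm before to 75 mm past it: channel 36 mm wide, walls 12 mm thick, tops 22 mm above this point. Axes as the jig's.
- next_hole (a point): The next hole, where the lock pin must end: its centre in the top of the 25 x 25 mm square steel tube (top 49 mm above the bench). The tube's 10 mm holes are 50 mm apart along the jig's y; the pin starts in the hole 50 mm behind (-y) this one. Axes as the jig's.
- feed_slide (a joint): Travel of the feed slide towards the mitre box (the jig's +y), m: 0 at the start, 0.05 at the next hole; range -0.05 to 0.165; friction about 2 N. Slide: dark steel sleeve 33 mm wide, 56 mm long, top 53 mm above the bench, with the plunger on top and an arm across to the trough. The locked pin has about 1 mm of play either way.
- lock_pin (a joint): Lift of the spring plunger, m: 0 with the pin fully seated in a hole; pin clear of the tube from 0.009, where it also stands while resting on the tube between holes; stop at 0.013. The spring pushes down with 6 N at 0 and 10 N at the stop. The round-nosed 8 mm pin drops into a 10 mm hole by itself within about 2 mm.
- knob (a point): Middle of the plunger's black knob, on its upright axis: 25 mm in diameter, 22 mm tall (11 mm below to 11 mm above this point), 82 mm above the bench with the pin seated. Under it a 17 mm wide bush, top 4 mm below the knob. It moves with slide and plunger; its axis is 30 mm behind the pusher's face. Axes as the jig's.
- pusher (a point): Centre of the pusher's flat front face (12 mm wide) on the trough's axis, which pushes the dowel's end; at the start 125 mm behind (-y) the trough point. The arm above it reaches 69 mm above the bench. Axes as the jig's.
- holder: Stock holder: fixed wooden block 88 x 88 x 60 mm left or right of the jig, with four upright round sockets 15.6 mm wide, 48 mm deep, 21 mm either side of its middle in x and y. Origin on the bench under its middle. Sticks stand in three of the sockets.
- dowel: The long round wooden dowel, 14 mm in diameter, 250 mm long, about 30 g (the only long stick), upright in one of the sockets, up to 2 degrees aslant. Origin: centre of its foot end, 12 mm above the bench at the start; z runs along it. Both ends are alike.
- dowel_mid (a point): Middle of the long dowel on its axis, 125 mm from either end.
- offcut_a: Short stick of the same 14 mm dowel, 105 mm long, upright in another socket (top 117 mm above the bench). Leave it. Origin: its foot.
- offcut_b: Short stick of the same 14 mm dowel, 85 mm long, upright in another socket. Leave it. Origin: its foot.
- tub: White plastic tub, 88 mm wide, 75 mm tall, on the other side of the jig from the holder. Leave it. Origin: under its middle.
- sponge: Sponge 85 x 55 x 40 mm between robot and jig. Leave it.
- batten: Piece of wooden batten 34 x 120 x 24 mm between robot and jig. Leave it.
- brush: Paint brush 170 mm long, lying between robot and jig. Leave it.
- bottle: Brown bottle, 64 mm wide, 205 mm tall, standing behind the jig. Leave it.
- saw: Small back saw, 300 mm long, lying flat behind the jig. Leave it.

How it is judged (in metres and radians):
On the way, in this order (a step that is already met when the one before it is completed fails the run):
1. the long dowel is pulled up clear of the holder, in the gripper (height (world z) of dowel above 0.064 m and contact force between the fingers and dowel above 0.5 N), for 0.1 s.
2. the dowel lies in the vee trough close in front of the pusher, let go of, with the feed slide still locked in its first hole (x of dowel_mid in the frame of jig between 0.025 and 0.035 m and z of dowel_mid in the frame of jig between 0.046 and 0.055 m and angle between the z axis of dowel and the y axis of jig, either way round below 0.05 rad and y of dowel_mid in the frame of pusher between 0.118 and 0.165 m and value of joint feed_slide between -0.005 and 0.005 m and value of joint lock_pin below 0.003 m and contact force between the fingers and dowel below 0.1 N and linear speed of dowel below 0.02 m/s), for 0.2 s.
3. the lock knob is pulled up so that the pin is out of the first hole (value of joint lock_pin above 0.008 m and contact force between the fingers and lock_pin above 0.5 N and value of joint feed_slide between -0.006 and 0.012 m).
At the end, for the whole second after the job is handed in: Slide in the next hole (joint 0.05 +-0.003), pin seated (lift under 2 mm), fingers still on the knob with over 1.5 N; dowel let go, lying in the vee (axis within 5 mm, 0.05 rad), its end within 6 mm of the pusher, at rest (value of joint feed_slide between 0.047 and 0.053 m and value of joint lock_pin below 0.002 m and contact force between the fingers and lock_pin above 1.5 N and x of dowel_mid in the frame of jig between 0.025 and 0.035 m and z of dowel_mid in the frame of jig between 0.046 and 0.055 m and angle between the z axis of dowel and the y axis of jig, either way round below 0.05 rad and y of dowel_mid in the frame of pusher between 0.119 and 0.131 m and contact force between the fingers and dowel below 0.1 N and linear speed of dowel below 0.02 m/s and velocity of joint feed_slide below 0.01 m/s); the arm keeps its last pose, push and grip.
It fails at once if the dowel is dropped (moves faster than 0.8 m/s while out of the fingers) (contact force between the fingers and dowel below 0.05 N and linear speed of dowel above 0.8 m/s).
It fails at once if another thing on the bench is shoved more than 40 mm (distance of any of offcut_a, offcut_b, tub, sponge, bottle, brush, saw, batten from where it was at the start of the episode above 0.04 m).
It also fails if it takes over 59 s, if anything falls off the work surface, if the arm or the gripper's body presses on something with over 40 N, if the wrist force passes 120 N, or if a joint passes its speed limit or range.

### The arm

A 6-joint arm with a two-finger parallel gripper is mounted at the origin on the work surface. World frame = base frame: x ahead of the robot, y to its left, z up, the work surface at z = 0. Lengths are in mm, angles in degrees, forces in N, time in s.
With the tool pointing down it reaches from about 300 to 750 mm from the base axis. Payload 8.5 kg.
Tool frame: the origin (TCP) lies at the very end of the fingers, on their centre line; the grasp point (between the pads) lies 19 mm behind it; z points along the fingers, y is the line along which they close (so a half turn about z gives the same grasp; the last joint's range is limited). The gripper opens to 88 mm and grips with 3 to 60 N. Pads are 18 mm wide; open, the fingers measure 123 mm over their backs; the gripper's body (75 mm by 187 mm) begins 45 mm behind the grasp point.
Start: joints at [-84.643, 21.807, 74.336, -0, 83.858, -12.336], TCP at [167.148, -523.968, 238.748] pointing down, gripper open.
Joint ranges: [-178.18, 178.18], [-50.72, 133.34], [12.68, 142.11], [-81.47, 261.47], [9.98, 163.14], [-165.26, 165.26]. Speed limits (degrees/s): [136.94, 136.94, 180, 180, 180, 180].

### API

Orientations are given as a 3x3 rotation matrix whose columns are the frame's x, y, z axes.
In Python, from plant import readout, eyes, finish_job gives the robot as it stands.
- The arm moves only by the tool carry_out, never from a script. Its argument "commands" is a list of rows, each an object of numbers: "rx", "ry", "rz": the turn, a rotation vector about the tool's x, y, z in rad; "x", "y", "z": the shift along the tool's x, y, z in cm; "fingers": the opening, from 0 (shut) to 1 (fully open). In form: [{"rx": .., "ry": .., "rz": .., "x": .., "y": .., "z": .., "fingers": ..}, ...]. A call has 1 to 8 rows; each row is the pose to reach, as a shift and turn from the pose commanded when the call began, along the tool's axes at that moment; what a row does not reach only later rows make up. A row lasts 1/8 s, in which the tool goes at most 62.5 mm and 10.7 degrees, less where a joint would pass 70% of its speed; a pose out of reach is approached as far as the arm can. A call with a gripper value outside its range is refused whole. The fingers move at their own pace and stop on an object; "grip_force" is the grip in N (left out, the last holds). Time passes only in rows, so rows that repeat a pose let the fingers close. It gives the time, the measured TCP pose, the force, the opening and the grip force at its end, in the units of the state.
- readout.state(): the state, without advancing time (a new reading comes with each control period).
- eyes.get_image(name): name is "scene" or "top" or "wrist"; returns a dict with "img" (400x640x3 uint8, red, green, blue), "camera_matrix" (3x3 intrinsics, pixels), "k1" (the pictures are not rectified: a ray, as slopes to the right and down, at radius r is drawn at 1 + k1 r^2 times it, then the intrinsics apply), "eye" and "attitude" of the camera in the world. Camera axes: x right, y down, z forward; pixel columns grow to the right and rows downward; lengths in mm; the calibration is good to about 2 mm. A picture is of the moment at which its call begins. There is no depth.
- finish_job(): hands the job in; it is judged then, once.
The state is a dict: "t": time; "qpos": joint angles; "joint_velocities": joint speeds; "effort": joint torques, N m; "tcp_pos": TCP position; "eef_rot": TCP orientation; "force": force on the tool from outside, world axes, zero at the start; "wrist_torque": the same for the moment, N m; "gripper_width": finger opening in mm; "finger_force": force on a finger pad.
Only numpy, scipy, OpenCV 4.12 (cv2) and the standard library are available. Lean on these libraries where they do the work, as an engineer would, in place of code of your own. Each camera call takes 0.05 s, during which the arm holds its last target. There are 200 camera calls.

## Working session

There is one attempt and no reset: what is moved stays moved. The work goes in short steps, Python scripts to look and compute and a tool call to move; the robot and the scene stay as the last step left them, time stands still between calls to the robot, and variables do not carry over. Pictures are saved under pics/ and viewed, at most 10 in all, crops included, and the job is handed in when it is done.

Besides the shell and the picture viewer there is one more tool, called after "Request:" as name([rows], argument=value, ...), one row to a line, values as JSON. carry_out: Moves the arm, as the interface text tells. Its arguments: {"type":"object","properties":{"commands":{"type":"array","items":{"type":"object","properties":{"rx":{"type":"number"},"ry":{"type":"number"},"rz":{"type":"number"},"x":{"type":"number"},"y":{"type":"number"},"z":{"type":"number"},"fingers":{"type":"number"}}}},"grip_force":{"type":"number"}},"required":["commands"]}

```bash
ls; mkdir -p pics; cat > h.py <<'E'
import numpy as np, cv2, pickle
from plant import readout, eyes, finish_job
def shot(name, tag):
    d=eyes.get_image(name); pickle.dump(d,open(f'pics/{tag}.pkl','wb'))
    cv2.imwrite(f'pics/{tag}.png',d['img'][:,:,::-1]); return d
def ld(tag): return pickle.load(open(f'pics/{tag}.pkl','rb'))
def dist(d): return np.array([d['k1'],0,0,0,0.])
def ray(d,uv):
    p=cv2.undistortPoints(np.array([[uv]],float),np.array(d['camera_matrix']),dist(d))[0,0]
    v=np.array(d['attitude'])@np.array([p[0],p[1],1]); return np.array(d['eye']),v/np.linalg.norm(v)
def atz(d,uv,z):
    e,v=ray(d,uv); return e+v*(z-e[2])/v[2]
def tri(L):
    A=np.zeros((3,3));b=np.zeros(3);M=[]
    for d,uv in L:
        e,v=ray(d,uv);P=np.eye(3)-np.outer(v,v);A+=P;b+=P@e;M.append((e,P))
    x=np.linalg.solve(A,b); return x,[round(float(np.linalg.norm(P@(x-e))),2) for e,P in M]
def proj(d,X):
    R=np.array(d['attitude']);p=R.T@(np.array(X,float)-np.array(d['eye']))
    return cv2.projectPoints(p.reshape(1,1,3),np.zeros(3),np.zeros(3),np.array(d['camera_matrix']),dist(d))[0][0,0]
def mv(X,R=None):
    "world target -> cm in tool axes, rotvec"
    s=readout.state();T=np.array(s['eef_rot']);o=T.T@(np.array(X)-np.array(s['tcp_pos']))/10
    r=cv2.Rodrigues(T.T@R)[0].ravel() if R is not None else None
    return o.round(2),r
E
python3 - <<'E'
from h import *
np.set_printoptions(precision=3,suppress=True)
for n in('scene','top','wrist'):
    d=shot(n,n+'0'); print(n,d['eye'],d['attitude'],d['camera_matrix'],d['k1'])
a=[cv2.imread(f'pics/{n}0.png') for n in('scene','top')]
for n,i in zip(('scene','top'),a): cv2.imwrite(f'pics/{n}0b.png',cv2.resize(i,(800,500),interpolation=cv2.INTER_CUBIC))
s=readout.state();print(s)
E
```

```text
pics
scene [1028.188 -347.482  872.077] [[ 0.58   0.645 -0.497]
 [ 0.815 -0.465  0.346]
 [-0.008 -0.606 -0.796]] [[429.05    0.    319.27 ]
 [  0.    429.05  199.337]
 [  0.      0.      1.   ]] -0.013631143504364184
top [ 465.199   20.904 1158.016] [[-0.012 -0.998  0.068]
 [-1.     0.011 -0.015]
 [ 0.014 -0.068 -0.998]] [[390.152   0.    314.383]
 [  0.    390.152 197.897]
 [  0.      0.      1.   ]] -0.0938701044165219
wrist [ 246.569 -499.551  384.867] [[ 0.303 -0.903 -0.305]
 [-0.953 -0.288 -0.095]
 [-0.002  0.319 -0.948]] [[291.041   0.    318.112]
 [  0.    291.041 197.261]
 [  0.      0.      1.   ]] -0.008013820709380186
{'t': 0.15, 'qpos': array([-84.644,  21.833,  74.371,   0.001,  83.859, -12.336]), 'joint_velocities': array([ 0.133, -0.041, -0.184, -0.026, -0.053, -0.078]), 'effort': array([  0.002, -43.808, -22.461,   0.071,   0.034,  -0.   ]), 'tcp_pos': array([ 167.128, -523.772,  238.294]), 'eef_rot': array([[ 0.953,  0.304, -0.   ],
       [ 0.304, -0.953,  0.001],
       [ 0.   , -0.001, -1.   ]]), 'force': array([-0.469, -0.054,  0.56 ]), 'wrist_torque': array([-0.033, -0.059,  0.017]), 'finger_force': 0.0, 'gripper_width': 88.56076081181259}
```

View pics/scene0b.png

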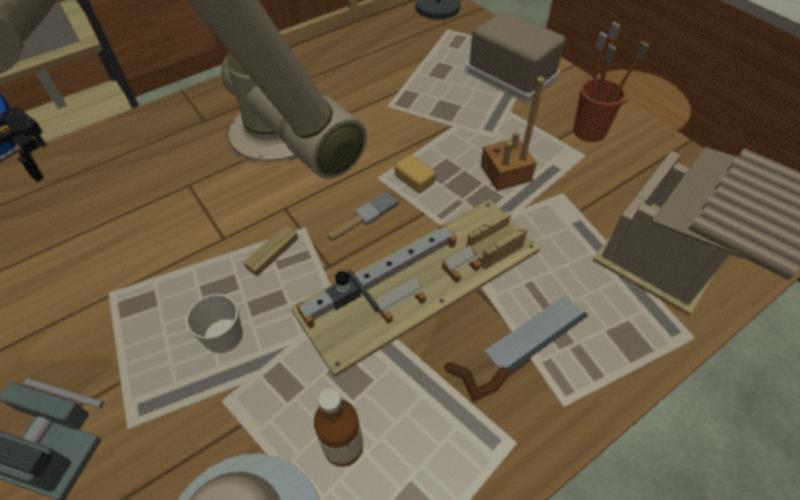

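View pics/top0b.png

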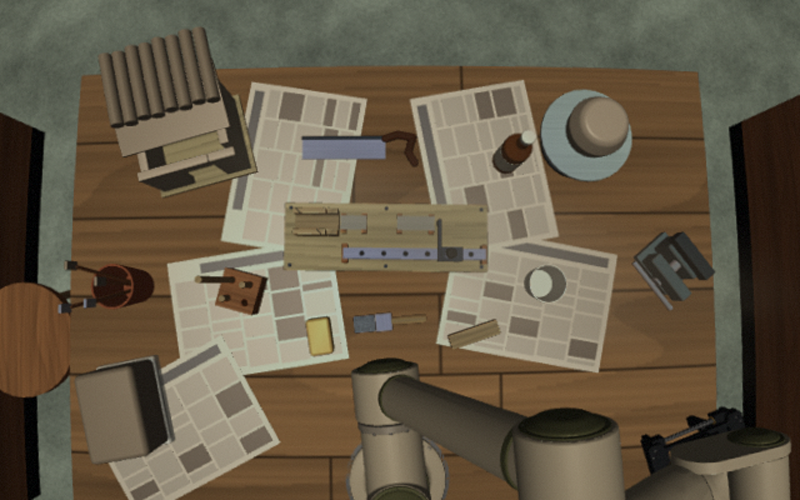

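The scene and top views show the jig's +y running along world +y, with the mitre box on the left in the top view. The holder is at top (240,290) with the dowel top at (197,279), and the knob is at scene (343,278). Next I'll enlarge both.

```bash
python3 - <<'E'
from h import *
def crop(t,x,y,w,h,s,o):
    i=cv2.imread(f'pics/{t}.png')[y:y+h,x:x+w]; cv2.imwrite(f'pics/{o}.png',cv2.resize(i,None,fx=s,fy=s,interpolation=cv2.INTER_CUBIC))
crop('top0',145,155,265,105,3,'c1'); crop('scene0',230,55,210,200,3,'c2')
E
```

```text
(no output)
```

View pics/c1.png

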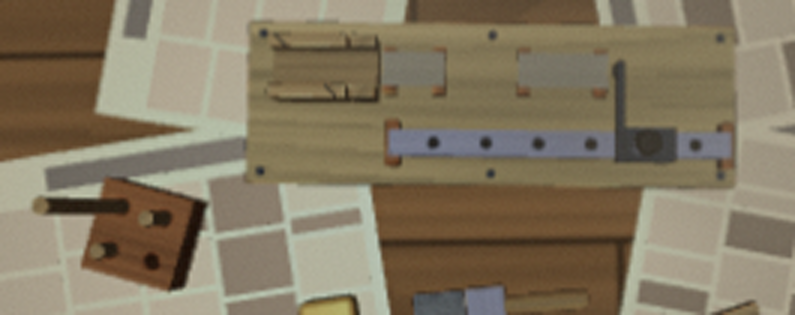

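View pics/c2.png

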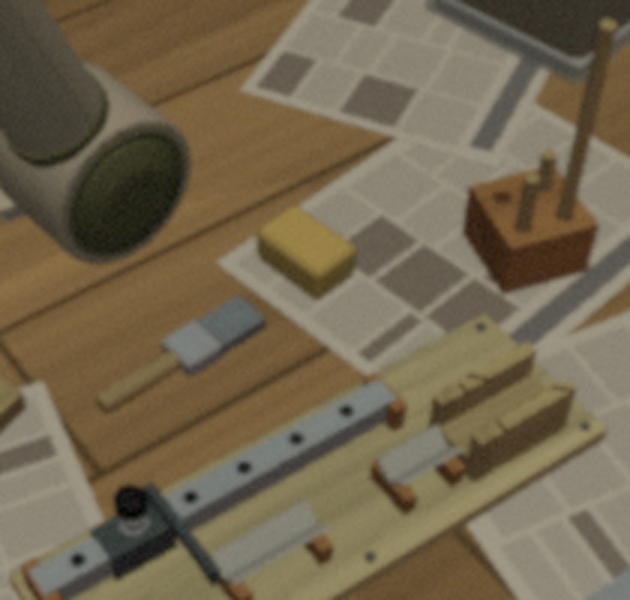

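Enlarged crops: in c1 the board screws are at (264,33), (492,35), (720,38), (260,171), (490,174), (720,175), the knob is at (648,141), and the dowel runs from its top at (40,205) to its base at (125,207). In c2 the dowel top is (606,24) and its base (566,216), the knob is (130,502), and screws are at (482,327), (585,425), (370,556).

```bash
python3 - <<'E'
from h import *
np.set_printoptions(precision=1,suppress=True)
T=ld('top0');S=ld('scene0')
t=lambda u,v:(145+(u+.5)/3-.5,155+(v+.5)/3-.5)
s=lambda u,v:(230+(u+.5)/3-.5,55+(v+.5)/3-.5)
for p in [(264,33),(492,35),(720,38),(260,171),(490,174),(720,175)]: print('screw',atz(T,t(*p),18))
for n,a,b in [('screwLTop',(264,33),(585,425)),('screwLbot',(260,171),(482,327)),('mid',(492,35),(370,556)),('knob',(648,141),(130,500)),('dtop',(40,205),(606,24)),('dbase',(125,207),(566,216)),('oA',(155,217),(531,178)),('oB',(103,250),(548,156)),('pend',(620,65),(215,577))]:
    print(n,*tri([(T,t(*a)),(S,s(*b))]))
for p in [(155,217),(103,250),(125,207),(152,262)]: print('sock',atz(T,t(*p),60))
for p in [(484,325),(585,425),(370,556)]: print('scr scene',atz(S,s(*p),18))
E
```

```text
screw [640.8 244.4  18. ]
screw [636.3  20.1  18. ]
screw [ 631.4 -205.    18. ]
screw [505.1 247.8  18. ]
screw [499.9  23.5  18. ]
screw [ 496.2 -201.7   18. ]
screwLTop [641.1 244.7  16.8] [0.12, 0.12]
screwLbot [505.6 249.   14.3] [0.54, 0.54]
mid [636.6  19.9  15.3] [0.2, 0.2]
knob [ 526.2 -123.3   84. ] [0.79, 0.79]
dtop [471.2 370.4 260.6] [1.1, 1.1]
dbase [472.3 370.7  56. ] [2.1, 2.1]
oA [462.8 323.5 119.1] [2.0, 2.0]
oB [432.6 377.7  95.6] [1.3, 1.3]
pend [ 601.3 -101.    53.6] [0.48, 0.48]
sock [461.3 338.9  60. ]
sock [430.7 388.5  60. ]
sock [471.  367.7  60. ]
sock [419.2 341.7  60. ]
scr scene [507.3 250.   18. ]
scr scene [641.7 244.   18. ]
scr scene [637.7  18.6  18. ]
```

Jig estimate: y axis at azimuth 88.8°, jig origin near (568.5, 31.5), and the dowel near (472, 370). I'll grasp with the tool about 20° below horizontal pointing along +y, so that tilting it down lays the dowel.

Request:
carry_out([
  {"x": 38.3, "y": -27, "z": -9.2, "rz": -1.24, "fingers": 0.6},
  {"x": 38.3, "y": -27, "z": -9.2, "rz": -1.24, "fingers": 0.6},
  {"x": 38.3, "y": -27, "z": -9.2, "rz": -1.24, "fingers": 0.6},
  {"x": 38.3, "y": -27, "z": -9.2, "rz": -1.24, "fingers": 0.6},
  {"x": 38.3, "y": -27, "z": -9.2, "rz": -1.24, "fingers": 0.6},
  {"x": 38.3, "y": -27, "z": -9.2, "rz": -1.24, "fingers": 0.6},
  {"x": 38.3, "y": -27, "z": -9.2, "rz": -1.24, "fingers": 0.6},
  {"x": 38.3, "y": -27, "z": -9.2, "rz": -1.24, "fingers": 0.6},
])

```text
schema error: expected keys rx, ry, rz, x, y, z, fingers
```

```bash
python3 - <<'E'
from h import *
np.set_printoptions(precision=3,suppress=True)
s=readout.state();print(s['qpos'],s['tcp_pos'],s['eef_rot'],s['gripper_width'],s['force'])
shot('wrist','w1')
# target: pre-grasp
a=np.radians(88.8);t=np.radians(20);ey=np.array([np.cos(a),np.sin(a),0]);Z=np.array([0,0,1.])
z=ey*np.cos(t)-Z*np.sin(t);x=ey*np.sin(t)+Z*np.cos(t);R=np.c_[x,np.cross(z,x),z]
print(mv([471,230,250],R))
E
```

```text
[-84.644  21.833  74.371   0.001  83.859 -12.336] [ 167.128 -523.772  238.294] [[ 0.953  0.304 -0.   ]
 [ 0.304 -0.953  0.001]
 [ 0.    -0.001 -1.   ]] 88.56076081181259 [-0.469 -0.054  0.56 ]
(array([ 51.86, -62.58,  -1.1 ]), array([ 0.752,  1.053, -1.075]))
```

All keys are required in every row.

Request:
carry_out([
  {"rx": 0, "ry": 0, "x": 38.3, "y": -27, "z": -9.2, "rz": -1.24, "fingers": 0.6},
  {"rx": 0, "ry": 0, "x": 38.3, "y": -27, "z": -9.2, "rz": -1.24, "fingers": 0.6},
  {"rx": 0, "ry": 0, "x": 38.3, "y": -27, "z": -9.2, "rz": -1.24, "fingers": 0.6},
  {"rx": 0, "ry": 0, "x": 38.3, "y": -27, "z": -9.2, "rz": -1.24, "fingers": 0.6},
  {"rx": 0, "ry": 0, "x": 38.3, "y": -27, "z": -9.2, "rz": -1.24, "fingers": 0.6},
  {"rx": 0, "ry": 0, "x": 38.3, "y": -27, "z": -9.2, "rz": -1.24, "fingers": 0.6},
  {"rx": 0, "ry": 0, "x": 38.3, "y": -27, "z": -9.2, "rz": -1.24, "fingers": 0.6},
  {"rx": 0, "ry": 0, "x": 38.3, "y": -27, "z": -9.2, "rz": -1.24, "fingers": 0.6},
])

```text
t: 1.2
tcp_pos: [451.0, -148.1, 331.3]
eef_rot: [[0.019, 1.0, 0.001], [1.0, -0.019, -0.0], [-0.0, 0.001, -1.0]]
force: [0.4, -0.6, 0.3]
gripper_width: 52.8
finger_force: 0.0
```

```bash
python3 - <<'E'
from h import *
np.set_printoptions(precision=3,suppress=True)
s=readout.state();print(s['t'],s['qpos'],s['tcp_pos'],s['eef_rot'],s['gripper_width'],s['force'])
d=shot('wrist','w1')
for X in ([571,21.5,18],[568.5-38,31.5-155,93],[598.5,30.9,50]): print(proj(d,X))
a=np.radians(88.8);t=np.radians(20);ey=np.array([np.cos(a),np.sin(a),0]);Z=np.array([0,0,1.])
z=ey*np.cos(t)-Z*np.sin(t);x=ey*np.sin(t)+Z*np.cos(t);R=np.c_[x,np.cross(z,x),z]
print(mv([471,210,250],R))
E
```

```text
1.2 [-32.512  10.966  74.671   0.009  94.327 -31.431] [ 451.04  -148.091  331.307] [[ 0.019  1.     0.001]
 [ 1.    -0.019 -0.   ]
 [-0.     0.001 -1.   ]] 52.80236997747458 [ 0.399 -0.598  0.34 ]
[401.005  32.287]
[378.013 144.412]
[429.532  18.324]
(array([35.6 ,  1.18,  8.23]), array([0.   , 1.221, 0.004]))
```

Request:
carry_out([
  {"rx": 0, "ry": 1.221, "rz": 0, "x": 35.6, "y": 1.2, "z": 8.2, "fingers": 0.6},
  {"rx": 0, "ry": 1.221, "rz": 0, "x": 35.6, "y": 1.2, "z": 8.2, "fingers": 0.6},
  {"rx": 0, "ry": 1.221, "rz": 0, "x": 35.6, "y": 1.2, "z": 8.2, "fingers": 0.6},
  {"rx": 0, "ry": 1.221, "rz": 0, "x": 35.6, "y": 1.2, "z": 8.2, "fingers": 0.6},
  {"rx": 0, "ry": 1.221, "rz": 0, "x": 35.6, "y": 1.2, "z": 8.2, "fingers": 0.6},
  {"rx": 0, "ry": 1.221, "rz": 0, "x": 35.6, "y": 1.2, "z": 8.2, "fingers": 0.6},
  {"rx": 0, "ry": 1.221, "rz": 0, "x": 35.6, "y": 1.2, "z": 8.2, "fingers": 0.6},
  {"rx": 0, "ry": 1.221, "rz": 0, "x": 35.6, "y": 1.2, "z": 8.2, "fingers": 0.6},
])

```text
t: 2.25
tcp_pos: [469.8, 205.1, 247.7]
eef_rot: [[0.01, 1.0, 0.02], [0.343, -0.022, 0.939], [0.939, -0.003, -0.343]]
force: [-0.1, -0.3, -0.8]
gripper_width: 52.8
finger_force: 0.0
```

```bash
python3 - <<'E'
from h import *
np.set_printoptions(precision=3,suppress=True)
s=readout.state();print(s['t'],s['qpos'],s['tcp_pos'],s['eef_rot'],s['gripper_width'],s['force'])
d=shot('wrist','w2');a=cv2.resize(ld('w1')['img'],(500,312)),cv2.resize(d['img'],(640,400))
for X in ([471.2,370.4,262],[472,370.5,60],[473,370,140]): print(proj(d,X))
im=np.zeros((580,640,3),np.uint8);im[:400]=d['img'][:,:,::-1]
# crop of w1 around the knob
im[400:580,:320]=cv2.resize(ld('w1')['img'][99:189,298:458,::-1],(320,180),interpolation=cv2.INTER_CUBIC)
cv2.imwrite('pics/v5.png',im)
E
```

```text
2.25 [-18.275  24.458 100.53   63.957  91.673 -38.231] [469.818 205.105 247.746] [[ 0.01   1.     0.02 ]
 [ 0.343 -0.022  0.939]
 [ 0.939 -0.003 -0.343]] 52.78308518998123 [-0.132 -0.336 -0.796]
[315.644 114.005]
[317.289 250.591]
[317.839 208.095]
```

View pics/v5.png

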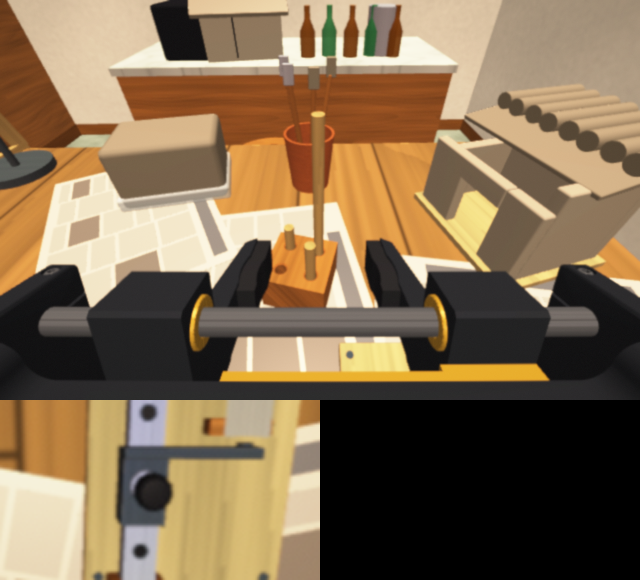

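The dowel shows from its top at (318.5,115) to its base at (319,253), with the fingers centred near 318. In the wrist crop the knob's top is at about (374,145) full-frame, against a predicted (378,144). That puts the dowel near x 474. I'll go in at grasp height.

```bash
python3 - <<'E'
from h import *
np.set_printoptions(precision=3,suppress=True)
a=np.radians(88.8);t=np.radians(20);ey=np.array([np.cos(a),np.sin(a),0]);Z=np.array([0,0,1.])
z=ey*np.cos(t)-Z*np.sin(t);x=ey*np.sin(t)+Z*np.cos(t);R=np.c_[x,np.cross(z,x),z]
for p in ([473.5,250,138],[474.4,388,137],[474.4,388,207]):print(*mv(p,R))
print('dowel x wrist+scene+top', tri([(ld('w2'),(318.5,115)),(ld('top0'),(158,223)),(ld('scene0'),(431.7,62.7))]), tri([(ld('w2'),(319,253)),(ld('top0'),(186.3,223.7)),(ld('scene0'),(418.3,126.7))]))
E
```

```text
[-8.81  0.25  8.04] [ 0.001  0.002 -0.001]
[-4.15  0.03 21.03] [ 0.001  0.002 -0.001]
[ 2.42  0.03 18.62] [ 0.001  0.002 -0.001]
dowel x wrist+scene+top (array([472.446, 369.686, 261.395]), [1.55, 1.34, 1.5]) (array([473.09 , 370.065,  56.265]), [1.46, 2.46, 1.92])
```

Request:
carry_out([
  {"rx": 0, "ry": 0, "rz": 0, "x": -8.8, "y": 0.2, "z": 8, "fingers": 0.6},
  {"rx": 0, "ry": 0, "rz": 0, "x": -8.8, "y": 0.2, "z": 8, "fingers": 0.6},
  {"rx": 0, "ry": 0, "rz": 0, "x": -8.8, "y": 0.2, "z": 8, "fingers": 0.6},
  {"rx": 0, "ry": 0, "rz": 0, "x": -6.5, "y": 0.1, "z": 14.5, "fingers": 0.6},
  {"rx": 0, "ry": 0, "rz": 0, "x": -6.5, "y": 0.1, "z": 14.5, "fingers": 0.6},
])

```text
t: 2.92
tcp_pos: [473.0, 320.9, 140.6]
eef_rot: [[0.002, 1.0, 0.019], [0.343, -0.019, 0.939], [0.939, 0.004, -0.343]]
force: [0.6, -0.4, 0.1]
gripper_width: 52.9
finger_force: 0.0
```

```bash
python3 - <<'E'
from h import *
np.set_printoptions(precision=3,suppress=True)
s=readout.state();print(s['t'],s['qpos'],s['tcp_pos'],s['eef_rot'],s['gripper_width'],s['force'])
d=shot('wrist','w3')
for X in ([473,370,262],[473,370,140]): print(proj(d,X))
cv2.imwrite('pics/v6.png',d['img'][:,:,::-1])
print(mv([474,388,137]))
E
```

```text
2.925 [ -3.875  36.341 104.253  74.972  76.331 -49.515] [472.995 320.946 140.646] [[ 0.002  1.     0.019]
 [ 0.343 -0.019  0.939]
 [ 0.939  0.004 -0.343]] 52.88520485147695 [ 0.639 -0.439  0.15 ]
[317.377 -11.977]
[316.815 200.552]
(array([ 2.  , -0.06,  6.48]), None)
```

View pics/v6.png

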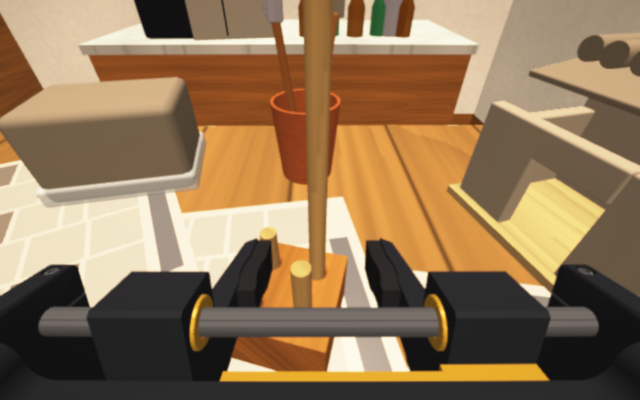

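The dowel is centred between the fingers (column ~317) and offcut A is below. I'll advance and close.

Request:
carry_out([
  {"rx": 0, "ry": 0, "rz": 0, "x": 2, "y": 0, "z": 6.5, "fingers": 0.6},
  {"rx": 0, "ry": 0, "rz": 0, "x": 2, "y": 0, "z": 6.5, "fingers": 0.6},
  {"rx": 0, "ry": 0, "rz": 0, "x": 2, "y": 0, "z": 6.5, "fingers": 0.6},
  {"rx": 0, "ry": 0, "rz": 0, "x": 2, "y": 0, "z": 6.5, "fingers": 0},
  {"rx": 0, "ry": 0, "rz": 0, "x": 2, "y": 0, "z": 6.5, "fingers": 0},
  {"rx": 0, "ry": 0, "rz": 0, "x": 2, "y": 0, "z": 6.5, "fingers": 0},
  {"rx": 0, "ry": 0, "rz": 0, "x": 2, "y": 0, "z": 6.5, "fingers": 0},
], grip_force=20)

```text
t: 3.85
tcp_pos: [474.9, 386.9, 134.5]
eef_rot: [[0.008, 1.0, 0.021], [0.343, -0.022, 0.939], [0.939, -0.0, -0.343]]
force: [-0.4, 0.4, -1.0]
gripper_width: 15.2
finger_force: 0.0
```

Request:
carry_out([
  {"rx": 0, "ry": 0, "rz": 0, "x": 0, "y": 0, "z": 0, "fingers": 0},
  {"rx": 0, "ry": 0, "rz": 0, "x": 0, "y": 0, "z": 0, "fingers": 0},
], grip_force=25)

```text
t: 4.1
tcp_pos: [474.8, 387.1, 134.5]
eef_rot: [[0.008, 1.0, 0.021], [0.343, -0.022, 0.939], [0.939, -0.0, -0.343]]
force: [0.3, 0.2, -0.3]
gripper_width: 12.9
finger_force: 25.0
```

Gripped at 25 N. Lifting straight up.

Request:
carry_out([
  {"rx": 0, "ry": 0, "rz": 0, "x": 1.2, "y": 0, "z": -0.44, "fingers": 0},
  {"rx": 0, "ry": 0, "rz": 0, "x": 2.4, "y": 0, "z": -0.88, "fingers": 0},
  {"rx": 0, "ry": 0, "rz": 0, "x": 3.6, "y": 0, "z": -1.32, "fingers": 0},
  {"rx": 0, "ry": 0, "rz": 0, "x": 4.8, "y": 0, "z": -1.76, "fingers": 0},
  {"rx": 0, "ry": 0, "rz": 0, "x": 6, "y": 0, "z": -2.2, "fingers": 0},
  {"rx": 0, "ry": 0, "rz": 0, "x": 7.5, "y": 0, "z": -2.75, "fingers": 0},
  {"rx": 0, "ry": 0, "rz": 0, "x": 9, "y": 0, "z": -3.3, "fingers": 0},
  {"rx": 0, "ry": 0, "rz": 0, "x": 9, "y": 0, "z": -3.3, "fingers": 0},
])

```text
t: 5.1
tcp_pos: [474.9, 387.0, 231.6]
eef_rot: [[0.005, 1.0, 0.021], [0.342, -0.022, 0.939], [0.94, 0.002, -0.342]]
force: [-0.7, 0.8, 0.9]
gripper_width: 12.6
finger_force: 25.0
```

```bash
python3 - <<'E'
from h import *
np.set_printoptions(precision=3,suppress=True)
s=readout.state();print(s['t'],s['qpos'],s['tcp_pos'],s['gripper_width'],s['force'],s['finger_force'])
S=shot('scene','s1');T=shot('top','t1')
a=cv2.resize(S['img'][30:200,330:470,::-1],(420,510),interpolation=cv2.INTER_CUBIC);b=cv2.resize(T['img'][150:320,130:255,::-1],(375,510),interpolation=cv2.INTER_CUBIC)
cv2.imwrite('pics/v7.png',np.hstack([a,b]))
E
```

```text
5.1 [  4.175  28.063  97.259  76.324  74.265 -32.6  ] [474.86  386.978 231.552] 12.621821620779325 [-0.675  0.761  0.929] 24.987967908382416
```

View pics/v7.png

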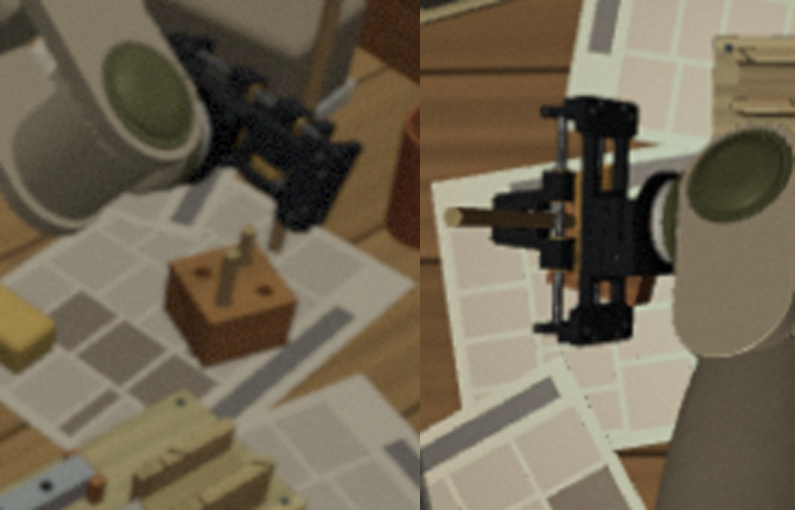

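The dowel is clear of the holder: its foot hangs at about (275,248) in the left crop, both offcuts are still in place, and the grasp is about 4 mm above its middle. Now the waypoints to lay it.

```bash
cat >> h.py <<'E'
EX=np.array([.9998,-.0204,0]);EY=np.array([.0204,.9998,0]);JO=np.array([568.5,31.5,0]);UZ=np.array([0,0,1.])
def jig(x,y,z): return JO+EX*x+EY*y+UZ*z
def Rt(deg):
    "tool down, x along jig y, tilted deg towards +y"
    t=np.radians(deg);z=EY*np.sin(t)-UZ*np.cos(t);x=EY*np.cos(t)+UZ*np.sin(t);return np.c_[x,np.cross(z,x),z]
def tojig(p): q=np.array(p)-JO; return np.array([q@EX,q@EY,q[2]])
E
python3 - <<'E'
from h import *
np.set_printoptions(precision=3,suppress=True)
s=readout.state()
print(mv(np.array(s['tcp_pos'])+[0,-20,60]))
R=Rt(-20)
for g in ((0,60,190),(30,16,110),(30,16,58)): print(*mv(jig(*g)+19*R[:,2],R))
E
```

```text
(array([ 4.95,  0.04, -3.94]), None)
[-15.73  10.16 -26.17] [ 0.001 -1.57  -0.002]
[-24.75  13.17 -27.56] [ 0.001 -1.57  -0.002]
[-29.64  13.17 -25.77] [ 0.001 -1.57  -0.002]
```

Request:
carry_out([
  {"rx": 0, "ry": 0, "rz": 0, "x": 4.9, "y": 0, "z": -3.9, "fingers": 0},
  {"rx": 0, "ry": 0, "rz": 0, "x": 4.9, "y": 0, "z": -3.9, "fingers": 0},
  {"rx": 0, "ry": -0.17, "rz": 0, "x": 2, "y": 2, "z": -7.5, "fingers": 0},
  {"rx": 0, "ry": -0.34, "rz": 0, "x": -1.5, "y": 3.5, "z": -11.5, "fingers": 0},
  {"rx": 0, "ry": -0.51, "rz": 0, "x": -5, "y": 5.5, "z": -15, "fingers": 0},
  {"rx": 0, "ry": -0.68, "rz": 0, "x": -8.5, "y": 7, "z": -19, "fingers": 0},
  {"rx": 0, "ry": -0.85, "rz": 0, "x": -12, "y": 8.5, "z": -22.5, "fingers": 0},
  {"rx": 0, "ry": -1.02, "rz": 0, "x": -15.7, "y": 10.2, "z": -26.2, "fingers": 0},
])

```text
t: 6.2
tcp_pos: [570.2, 83.4, 170.9]
eef_rot: [[0.021, 1.0, 0.002], [0.981, -0.021, 0.195], [0.195, -0.002, -0.981]]
force: [-0.0, 1.0, -0.6]
gripper_width: 13.0
finger_force: 25.0
```

```bash
python3 - <<'E'
from h import *
np.set_printoptions(precision=3,suppress=True)
s=readout.state();print(s['t'],s['qpos'],s['gripper_width'],s['finger_force'])
R=Rt(-20)
for g in ((30,16,190),(30,16,100)): print(*mv(jig(*g)+19*R[:,2],R))
E
```

```text
6.2 [ -8.391  27.348  77.775  11.443  76.671 -10.016] 13.009065682284648 24.988737255334854
[-4.14  2.93 -0.95] [-0.002 -0.545 -0.   ]
[-5.89  2.95  7.88] [-0.002 -0.545 -0.   ]
```

Request:
carry_out([
  {"rx": 0, "ry": -0.18, "rz": 0, "x": -1.4, "y": 1, "z": -0.5, "fingers": 0},
  {"rx": 0, "ry": -0.36, "rz": 0, "x": -2.8, "y": 2, "z": -0.9, "fingers": 0},
  {"rx": 0, "ry": -0.545, "rz": 0, "x": -4.1, "y": 2.9, "z": -0.9, "fingers": 0},
  {"rx": 0, "ry": -0.545, "rz": 0, "x": -4.7, "y": 2.9, "z": 2, "fingers": 0},
  {"rx": 0, "ry": -0.545, "rz": 0, "x": -5.3, "y": 2.9, "z": 5, "fingers": 0},
  {"rx": 0, "ry": -0.545, "rz": 0, "x": -5.9, "y": 2.9, "z": 7.9, "fingers": 0},
  {"rx": 0, "ry": -0.545, "rz": 0, "x": -5.9, "y": 2.9, "z": 7.9, "fingers": 0},
])

```text
t: 7.08
tcp_pos: [596.6, 42.4, 80.2]
eef_rot: [[0.017, 1.0, -0.014], [0.941, -0.021, -0.337], [-0.337, -0.008, -0.941]]
force: [1.1, -0.2, -0.1]
gripper_width: 12.7
finger_force: 25.0
```

```bash
python3 - <<'E'
from h import *
np.set_printoptions(precision=3,suppress=True)
s=readout.state();print(s['t'],s['qpos'],s['gripper_width'],s['finger_force'])
print('grasp in jig',tojig(s['tcp_pos']-19*s['eef_rot'][:,2]))
S=shot('scene','s2');T=shot('top','t2')
a=cv2.resize(S['img'][150:300,225:445,::-1],(660,450),interpolation=cv2.INTER_CUBIC)
b=cv2.resize(T['img'][155:205,220:400,::-1],(540,150),interpolation=cv2.INTER_CUBIC);im=np.zeros((600,660,3),np.uint8);im[:450]=a;im[450:,:540]=b
cv2.imwrite('pics/v8.png',im)
R=Rt(-20)
for g in ((30,16,60),(30,16,50)): print(*mv(jig(*g)+19*R[:,2],R))
E
```

```text
7.075 [  0.872  37.477  77.341 -21.318  67.811  10.577] 12.669685413947626 24.98916484415531
grasp in jig [27.974 17.877 98.063]
[1.21 0.05 3.95] [-0.001 -0.005 -0.   ]
[1.55 0.05 4.89] [-0.001 -0.005 -0.   ]
```

View pics/v8.png

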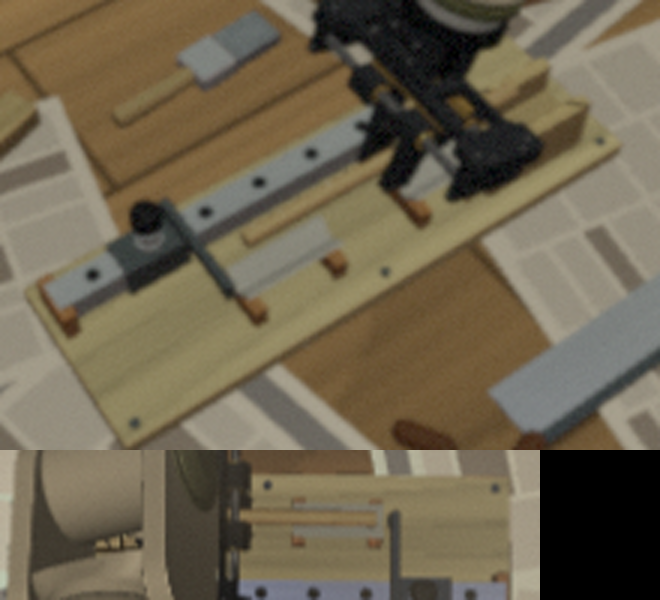

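The rear end of the dowel is at scene crop (248,238) and top crop (377,518), roughly above the trough and parallel to it. Computing its position.

```bash
python3 - <<'E'
from h import *
np.set_printoptions(precision=2,suppress=True)
S=ld('s2');T=ld('t2')
t=lambda u,v:(220+(u+.5)/3-.5,155+(v-450+.5)/3-.5)
s=lambda u,v:(225+(u+.5)/3-.5,150+(v+.5)/3-.5)
X,e=tri([(T,t(378,518)),(S,s(248,238))]);print('rear end',tojig(X),e)
print(tojig(atz(T,t(378,518),98)),tojig(atz(T,t(245,517),98)))
for p in ((382,502),(382,540),(292,500),(292,540)):print('vee',tojig(atz(T,t(*p),50)))
for p in ((399,512),(390,515)):print('pusher arm',tojig(atz(T,t(*p),69)))
X,e=tri([(T,t(395,512)),(S,s(235,290))]);print('arm end',tojig(X),e)
for p in ((267,485),(495,488)):print('screw',tojig(atz(T,t(*p),18)))
E
```

```text
rear end [  27.65 -110.52   97.61] [1.6, 1.6]
[  26.75 -111.85   98.  ] [26.39  9.51 98.  ]
vee [  48.06 -120.13   50.  ]
vee [  11.57 -120.21   50.  ]
vee [ 49.03 -34.11  50.  ]
vee [ 10.69 -34.43  50.  ]
pusher arm [  36.2  -134.31   69.  ]
pusher arm [  33.27 -125.84   69.  ]
arm end [  38.29 -130.31   58.75] [1.58, 1.58]
screw [ 68.02 -10.05  18.  ]
screw [  67.73 -235.19   18.  ]
```

Request:
carry_out([
  {"rx": 0, "ry": 0, "rz": 0, "x": 0.45, "y": 0, "z": 1.25, "fingers": 0},
  {"rx": 0, "ry": 0, "rz": 0, "x": 0.9, "y": 0, "z": 2.5, "fingers": 0},
  {"rx": 0, "ry": 0, "rz": 0, "x": 1.3, "y": 0, "z": 3.6, "fingers": 0},
  {"rx": 0, "ry": 0, "rz": 0, "x": 1.35, "y": 0, "z": 3.76, "fingers": 0},
  {"rx": 0, "ry": 0, "rz": 0, "x": 1.35, "y": 0, "z": 3.76, "fingers": 0},
])

```text
t: 7.8
tcp_pos: [598.3, 42.2, 43.5]
eef_rot: [[0.021, 1.0, -0.007], [0.941, -0.022, -0.337], [-0.337, 0.0, -0.941]]
force: [0.6, -0.7, -0.1]
gripper_width: 12.7
finger_force: 25.0
```

```bash
python3 - <<'E'
from h import *
np.set_printoptions(precision=2,suppress=True)
s=readout.state();print(s['t'],s['force'],s['wrist_torque']);print('grasp in jig',tojig(s['tcp_pos']-19*s['eef_rot'][:,2]))
E
```

```text
7.8 [ 0.61 -0.67 -0.14] [ 0.12 -0.08 -0.03]
grasp in jig [29.63 17.71 61.43]
```

Request:
carry_out([
  {"rx": 0, "ry": 0, "rz": 0, "x": 0.2, "y": 0, "z": 0.5, "fingers": 0},
  {"rx": 0, "ry": 0, "rz": 0, "x": 0.34, "y": 0, "z": 0.9, "fingers": 0},
  {"rx": 0, "ry": 0, "rz": 0, "x": 0.39, "y": 0, "z": 1.04, "fingers": 0},
  {"rx": 0, "ry": 0, "rz": 0, "x": 0.39, "y": 0, "z": 1.04, "fingers": 0},
])

```text
t: 8.3
tcp_pos: [600.3, 42.2, 34.0]
eef_rot: [[0.022, 1.0, -0.002], [0.941, -0.021, -0.338], [-0.338, 0.006, -0.941]]
force: [3.8, 0.2, 6.8]
gripper_width: 13.2
finger_force: 25.0
```

```bash
python3 - <<'E'
from h import *
np.set_printoptions(precision=2,suppress=True)
s=readout.state();print(s['t'],s['force'],s['wrist_torque']);print('grasp in jig',tojig(s['tcp_pos']-19*s['eef_rot'][:,2]))
E
```

```text
8.3 [3.84 0.17 6.77] [-0.32 -0.55  0.23]
grasp in jig [31.44 17.76 51.93]
```

The dowel has touched the vee (about 7 N up). Releasing.

Request:
carry_out([
  {"rx": 0, "ry": 0, "rz": 0, "x": 0, "y": 0.1, "z": 0, "fingers": 0.2},
  {"rx": 0, "ry": 0, "rz": 0, "x": 0, "y": 0.1, "z": 0, "fingers": 0.3},
  {"rx": 0, "ry": 0, "rz": 0, "x": 0, "y": 0.1, "z": 0, "fingers": 0.45},
  {"rx": 0, "ry": 0, "rz": 0, "x": 0, "y": 0.1, "z": 0, "fingers": 0.45},
  {"rx": 0, "ry": 0, "rz": 0, "x": 0, "y": 0.1, "z": 0, "fingers": 0.45},
])

```text
t: 8.93
tcp_pos: [599.2, 42.3, 32.3]
eef_rot: [[0.021, 1.0, -0.008], [0.941, -0.022, -0.337], [-0.337, -0.0, -0.941]]
force: [-0.2, -0.6, 0.1]
gripper_width: 39.6
finger_force: 0.0
```

```bash
python3 - <<'E'
from h import *
np.set_printoptions(precision=2,suppress=True)
s=readout.state();print(s['t'],s['force'],s['wrist_torque']);print('grasp in jig',tojig(s['tcp_pos']-19*s['eef_rot'][:,2]))
R=Rt(0)
K=jig(-40,-155,82)
print(*mv(jig(10,-40,200),R)); print(*mv(jig(-40,-110,150),R))
E
```

```text
8.925 [-0.2  -0.6   0.05] [ 0.09 -0.08 -0.01]
grasp in jig [30.48 17.85 50.22]
[-10.5   -2.04 -14.05] [-0.    0.34 -0.  ]
[-15.41  -7.03  -6.98] [-0.    0.34 -0.  ]
```

Request:
carry_out([
  {"rx": 0, "ry": 0, "rz": 0, "x": -0.5, "y": 0, "z": -1.4, "fingers": 0.45},
  {"rx": 0, "ry": 0, "rz": 0, "x": -1.4, "y": 0, "z": -3.8, "fingers": 0.45},
  {"rx": 0, "ry": 0, "rz": 0, "x": -3.4, "y": 0, "z": -9.4, "fingers": 0.45},
  {"rx": 0, "ry": 0, "rz": 0, "x": -3.4, "y": 0, "z": -9.4, "fingers": 0.6},
  {"rx": 0, "ry": 0.17, "rz": 0, "x": -7, "y": -2, "z": -12, "fingers": 0.6},
  {"rx": 0, "ry": 0.34, "rz": 0, "x": -10.5, "y": -2, "z": -14, "fingers": 0.6},
  {"rx": 0, "ry": 0.34, "rz": 0, "x": -10.5, "y": -2, "z": -14, "fingers": 0.6},
])

```text
t: 9.8
tcp_pos: [578.7, -12.4, 202.1]
eef_rot: [[0.027, 1.0, 0.005], [1.0, -0.027, -0.004], [-0.004, 0.005, -1.0]]
force: [0.1, 1.1, 0.3]
gripper_width: 52.9
finger_force: 0.0
```

```bash
python3 - <<'E'
from h import *
np.set_printoptions(precision=2,suppress=True)
s=readout.state();print(s['t'],s['tcp_pos'],s['force'])
shot('wrist','w4');shot('scene','s4');shot('top','t4')
print(*mv(jig(-40,-155,170),Rt(0)))
E
```

```text
9.8 [578.74 -12.35 202.06] [0.08 1.1  0.3 ]
[-11.54  -4.97   2.92] [-0.  0. -0.]
```

Request:
carry_out([
  {"rx": 0, "ry": 0, "rz": 0, "x": -11.5, "y": -5, "z": 2.9, "fingers": 0.6},
  {"rx": 0, "ry": 0, "rz": 0, "x": -11.5, "y": -5, "z": 2.9, "fingers": 0.6},
  {"rx": 0, "ry": 0, "rz": 0, "x": -11.5, "y": -5, "z": 2.9, "fingers": 0.6},
  {"rx": 0, "ry": 0, "rz": 0, "x": -11.5, "y": -5, "z": 2.9, "fingers": 0.6},
])

```text
t: 10.45
tcp_pos: [525.8, -121.5, 170.5]
eef_rot: [[0.021, 1.0, -0.001], [1.0, -0.021, -0.004], [-0.004, -0.001, -1.0]]
force: [-0.4, 1.2, 0.1]
gripper_width: 52.7
finger_force: 0.0
```

```bash
python3 - <<'E'
from h import *
np.set_printoptions(precision=2,suppress=True)
s=readout.state();print(s['t'],s['tcp_pos'],tojig(s['tcp_pos']))
d=shot('wrist','w5'); S=shot('scene','s5')
for x in ((-40,-155,93),(30,-113,50),(30,137,50)): print(proj(d,jig(*x)),proj(S,jig(*x)))
a=cv2.resize(S['img'][170:280,245:445,::-1],(400,220),interpolation=cv2.INTER_CUBIC)
im=np.zeros((600,640,3),np.uint8);im[:380]=d['img'][:380,:,::-1];im[380:,:400]=a
im[380:,400:]=cv2.resize(ld('t4')['img'][155:265,280:400,::-1],(240,220),interpolation=cv2.INTER_CUBIC)
cv2.imwrite('pics/v9.png',im)
E
```

```text
10.45 [ 525.8  -121.52  170.49] [ -39.57 -153.86  170.49]
[317.87 206.34] [273.03 218.62]
[394.38 146.72] [306.91 241.98]
[ 425.07 -238.04] [392.72 192.13]
```

View pics/v9.png

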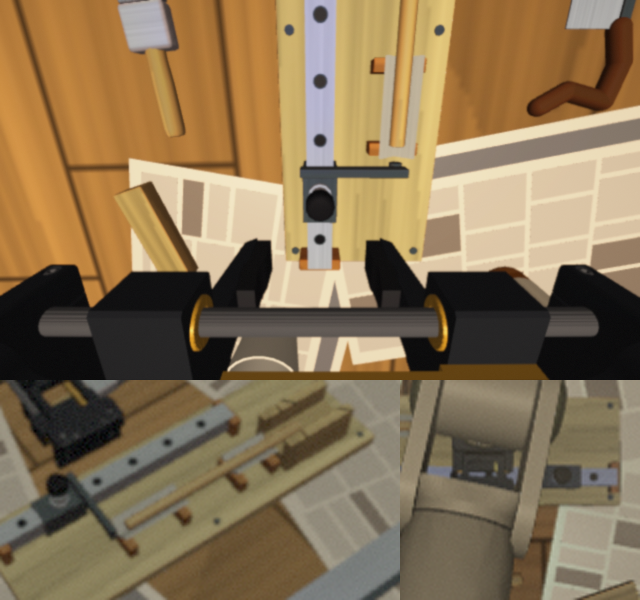

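The dowel lies centred in the vee, with its rear end at (398,147) about 12 mm in front of the pusher. The knob's top is at (319,205), nearly under the fingers. I'll descend and grip the knob.

Request:
carry_out([
  {"rx": 0, "ry": 0, "rz": 0, "x": 0, "y": 0.1, "z": 5, "fingers": 0.6},
  {"rx": 0, "ry": 0, "rz": 0, "x": 0, "y": 0.1, "z": 9, "fingers": 0.6},
  {"rx": 0, "ry": 0, "rz": 0, "x": 0, "y": 0.1, "z": 10.5, "fingers": 0.6},
  {"rx": 0, "ry": 0, "rz": 0, "x": 0, "y": 0.1, "z": 10.5, "fingers": 0.6},
  {"rx": 0, "ry": 0, "rz": 0, "x": 0, "y": 0.1, "z": 10.5, "fingers": 0},
  {"rx": 0, "ry": 0, "rz": 0, "x": 0, "y": 0.1, "z": 10.5, "fingers": 0},
  {"rx": 0, "ry": 0, "rz": 0, "x": 0, "y": 0.1, "z": 10.5, "fingers": 0},
  {"rx": 0, "ry": 0, "rz": 0, "x": 0, "y": 0.1, "z": 10.5, "fingers": 0},
], grip_force=40)

```text
t: 11.55
tcp_pos: [527.0, -123.4, 66.7]
eef_rot: [[0.022, 1.0, 0.001], [1.0, -0.022, -0.005], [-0.004, 0.001, -1.0]]
force: [0.1, 0.8, 5.0]
gripper_width: 23.2
finger_force: 40.0
```

```bash
python3 - <<'E'
from h import *
np.set_printoptions(precision=2,suppress=True)
s=readout.state();print(s['t'],tojig(s['tcp_pos']),s['force'],s['wrist_torque'])
E
```

```text
11.55 [ -38.37 -155.75   66.75] [0.06 0.85 5.01] [ 0.04 -0.07 -0.01]
```

Request:
carry_out([
  {"rx": 0, "ry": 0, "rz": 0, "x": 0, "y": 0, "z": -0.5, "fingers": 0},
  {"rx": 0, "ry": 0, "rz": 0, "x": 0, "y": 0, "z": -1.0, "fingers": 0},
  {"rx": 0, "ry": 0, "rz": 0, "x": 0, "y": 0, "z": -1.2, "fingers": 0},
  {"rx": 0, "ry": 0, "rz": 0, "x": 0, "y": 0, "z": -1.2, "fingers": 0},
])

```text
t: 12.05
tcp_pos: [526.8, -123.4, 77.9]
eef_rot: [[0.022, 1.0, 0.0], [1.0, -0.022, -0.004], [-0.004, 0.0, -1.0]]
force: [5.7, -1.4, -10.6]
gripper_width: 23.1
finger_force: 40.0
```

```bash
python3 - <<'E'
from h import *
np.set_printoptions(precision=2,suppress=True)
s=readout.state();print(s['t'],tojig(s['tcp_pos']),s['force'],s['wrist_torque'])
E
```

```text
12.05 [ -38.55 -155.67   77.86] [  5.72  -1.43 -10.65] [-0.29 -1.    0.01]
```

The lift is about 11 mm and the spring reads about 10 N, so the pin is out. Feeding forward.

Request:
carry_out([
  {"rx": 0, "ry": 0, "rz": 0, "x": 0.6, "y": 0.05, "z": 0, "fingers": 0},
  {"rx": 0, "ry": 0, "rz": 0, "x": 1.2, "y": 0.05, "z": 0, "fingers": 0},
  {"rx": 0, "ry": 0, "rz": 0, "x": 1.8, "y": 0.05, "z": 0, "fingers": 0},
  {"rx": 0, "ry": 0, "rz": 0, "x": 2.4, "y": 0.05, "z": 0, "fingers": 0},
  {"rx": 0, "ry": 0, "rz": 0, "x": 3.0, "y": 0.05, "z": 0, "fingers": 0},
  {"rx": 0, "ry": 0, "rz": 0, "x": 3.6, "y": 0.05, "z": 0, "fingers": 0},
  {"rx": 0, "ry": 0, "rz": 0, "x": 4.2, "y": 0.05, "z": 0, "fingers": 0},
  {"rx": 0, "ry": 0, "rz": 0, "x": 4.6, "y": 0.05, "z": 0, "fingers": 0},
])

```text
t: 13.05
tcp_pos: [527.9, -76.8, 77.9]
eef_rot: [[0.022, 1.0, -0.001], [1.0, -0.022, -0.004], [-0.004, -0.0, -1.0]]
force: [2.3, -1.3, -9.6]
gripper_width: 23.1
finger_force: 40.0
```

```bash
python3 - <<'E'
from h import *
np.set_printoptions(precision=2,suppress=True)
s=readout.state();print(s['t'],tojig(s['tcp_pos']),s['force'],s['wrist_torque'])
E
```

```text
13.05 [ -38.35 -109.11   77.85] [ 2.35 -1.31 -9.56] [-0.39 -0.29 -0.05]
```

Request:
carry_out([
  {"rx": 0, "ry": 0, "rz": 0, "x": 0.35, "y": 0, "z": 0, "fingers": 0},
  {"rx": 0, "ry": 0, "rz": 0, "x": 0.35, "y": 0, "z": 0, "fingers": 0},
  {"rx": 0, "ry": 0, "rz": 0, "x": 0.35, "y": 0, "z": 0.4, "fingers": 0},
  {"rx": 0, "ry": 0, "rz": 0, "x": 0.35, "y": 0, "z": 0.7, "fingers": 0},
  {"rx": 0, "ry": 0, "rz": 0, "x": 0.35, "y": 0, "z": 1.0, "fingers": 0},
  {"rx": 0, "ry": 0, "rz": 0, "x": 0.35, "y": 0, "z": 1.2, "fingers": 0},
  {"rx": 0, "ry": 0, "rz": 0, "x": 0.35, "y": 0, "z": 1.2, "fingers": 0},
])

```text
t: 13.92
tcp_pos: [528.1, -74.0, 66.8]
eef_rot: [[0.022, 1.0, 0.0], [1.0, -0.022, -0.005], [-0.005, 0.0, -1.0]]
force: [-3.7, 1.6, 4.0]
gripper_width: 22.8
finger_force: 40.0
```

```bash
python3 - <<'E'
from h import *
np.set_printoptions(precision=2,suppress=True)
s=readout.state();print(s['t'],tojig(s['tcp_pos']),s['force'],s['wrist_torque'])
d=shot('wrist','w6');S=shot('scene','s6')
a=cv2.resize(d['img'][0:260,240:460,::-1],(440,520),interpolation=cv2.INTER_CUBIC)
b=cv2.resize(S['img'][170:300,245:335,::-1],(360,520),interpolation=cv2.INTER_CUBIC)
cv2.imwrite('pics/v10.png',np.hstack([a,b]))
E
```

```text
13.925 [ -38.2  -106.26   66.78] [-3.73  1.62  3.97] [0.23 0.55 0.01]
```

View pics/v10.png

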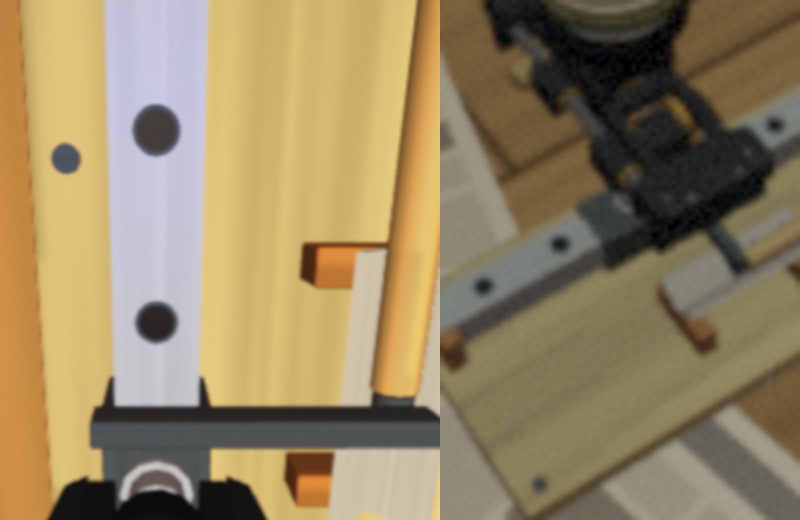

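The dowel end touches the pusher at about (395,395). The TCP height is back at its seated value (66.8 mm) after a travel of about 49.5 mm, so the pin is seated in the next hole and the knob is still held. One short settle, then hand in.

Request:
carry_out([
  {"rx": 0, "ry": 0, "rz": 0, "x": 0, "y": 0, "z": 0, "fingers": 0},
  {"rx": 0, "ry": 0, "rz": 0, "x": 0, "y": 0, "z": 0, "fingers": 0},
  {"rx": 0, "ry": 0, "rz": 0, "x": 0, "y": 0, "z": 0, "fingers": 0},
])

```text
t: 14.4
tcp_pos: [528.2, -74.0, 66.7]
eef_rot: [[0.022, 1.0, 0.0], [1.0, -0.022, -0.005], [-0.005, 0.001, -1.0]]
force: [-4.7, 1.2, 6.0]
gripper_width: 23.5
finger_force: 40.0
```

```bash
python3 - <<'E'
from h import *
s=readout.state();print(s['t'],tojig(s['tcp_pos']),s['force'],s['finger_force'])
print(finish_job())
E
```

```text
14.4 [ -38.16951019 -106.27831365   66.73677047] [-4.72027103  1.18804657  6.04618663] 40.001278133131564
the job is handed in; nothing more can be done
None
```

I handed the job in at 14.4 s, no verdict returned: by my readings the dowel lies in the vee against the pusher, the slide has moved one hole (about 49.5 mm), and the pin is seated with the knob still gripped at 40 N.

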